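Close up the slumped books with the rack's notched follower

ROBOT

A 6-joint arm with a two-finger parallel gripper is mounted at the origin on the work surface. World frame = base frame: x ahead of the robot, y to its left, z up, the work surface at z = 0. Lengths are in mm, angles in rad, forces in N, time in s.
With the tool pointing down it reaches from about 325 to 925 mm from the base axis. Payload 3.1 kg.
Tool frame: the origin (TCP) lies at the very end of the fingers, on their centre line; the grasp point (between the pads) lies 19 mm behind it; z points along the fingers, y is the direction in which the jaws open and shut (so a half turn about z gives the same grasp; the last joint's range is limited). The gripper opens to 85 mm and grips with 20 to 120 N. Pads are 22 mm wide; open, the fingers measure 114 mm over their backs; the gripper's body (76 mm by 85 mm) begins 54 mm behind the grasp point. The pads swing forward as they close: fully open they stand 13 mm farther back than shut.
Start: joints at [0.995, 0.217, 1.613, -0, 1.311, -0.112], TCP at [279.578, 558.995, 231.3] pointing down, gripper open.
Joint ranges: [-2.75, 2.75], [-0.78, 2.1], [0.31, 2.55], [-1.13, 4.27], [0.13, 2.63], [-2.58, 2.58]. Speed limits (rad/s): [2.79, 2.79, 3.14, 3.14, 3.14, 3.14].

INTERFACE

Orientations are given as a unit quaternion [x, y, z, w].
In Python, from plant import manip, viewer, workorder gives the robot as it stands. The module is installed in compiled form; this text tells all that it offers.
- The arm moves only by the tool drive_tool, never from a script. Its arguments are lists of equal length, an entry for each row: "translation": the shift along the tool's x, y, z in mm, a list of three; "spin": the turn about the tool's z in rad. A call has 1 to 12 rows; each row shifts and turns the pose as measured when the row begins, along the tool's axes as they then stand; what a row does not reach is not made up. A row lasts 1/8 s, in which the tool goes at most 62.5 mm and 10.7 degrees, less where a joint would pass 70% of its speed; a pose out of reach is approached as far as the arm can. A call with a gripper value outside its range is refused whole. "hand" is the opening in per cent of the stroke, from 0 (shut) to 100 (fully open), set as the call begins (left out, the last holds). The fingers move at their own pace and stop on an object; "squeeze" is the grip in N (left out, the last holds). Time passes only in rows, so rows that do not move let the fingers close. It gives the time, the measured TCP pose, the force and the opening at its end, in the units of the state.
- manip.observe(): the state, without advancing time (a new reading comes with each control period).
- viewer.camera(name): name is "scene" or "top" or "wrist"; returns a dict with "img" (480x640x3 uint8, blue, green, red), "K" (3x3 intrinsics, pixels), "pose" (4x4, takes a point from camera to world coordinates). Camera axes: x right, y down, z forward; pixel columns grow to the right and rows downward; lengths in mm; the calibration is good to about 2 mm. A picture is of the moment at which its call begins. There is no depth.
- workorder.finish_job(): hands the job in, once; it reports no verdict.
The state is a dict: "t": time; "joints": joint angles; "qvel": joint speeds; "effort": joint torques, N m; "tool_pos": TCP position; "orientation": TCP orientation; "force": force on the tool from outside, world axes, zero at the start; "torque": the same for the moment, N m; "finger_gap": finger opening in mm.
Only numpy, scipy, OpenCV 4.12 (cv2) and the standard library are available. Lean on these libraries where they do the work, as an engineer would, in place of code of your own. Each camera call takes 0.05 s, during which the arm holds its last target.

TASK

The books in the desk rack have slumped: hold the red release bar up, slide the green follower along the rack until the books stand upright and its sprung plate is pressed in about half-way against them, without squeezing them hard. Then let the bar down so that it catches in the nearest notch and keeps the books held, let go of it, and leave everything else on the desk where it is.

Things in the scene. Friction and masses are not known exactly. Their poses are not given: they have to be found in the camera images.
- rack: Wooden desktop book rack, fixed: 454 mm long, 160 mm wide. Books stand on its floor, 14 mm above the desk; side walls 49 mm high carry a steel toothed rail each: round-topped teeth 6 mm apart, 12 mm high. Origin: centre of its underside; z up, y along the rack from the follower towards the books.
- follower: Green steel follower, a carriage that slides only along the rack, up to 190 mm from its start. Origin midway across the rack, at desk height; z up, +y along the rack towards the books, x across. With the release bar up it slides with about 1.5 N friction (more when fast); with the bar down it is locked in a notch with about 1 mm play.
- follower_front (a point): Point fixed to the follower where its sprung pressure plate (green, rubber face, 110 mm wide, 135 mm high) has its face when free: 50 mm ahead of the origin, 79 mm up. It does not move with the plate. The plate gives 12 mm towards the follower, then is hard on its stop; spring 1.4 N at first touch, 7 N half-way, 12 N at the stop.
- bar_grip (a point): Middle of the red grip of the release bar, a level bar across the follower's top (along its x): red part 100 mm long, 14 x 14 mm thick, 165 mm above the desk when down, 30 mm behind the follower's origin. Nothing beside it is higher than 135 mm but its own two legs, 72 mm either side. The books, beyond the plate, reach 190 mm.
- release_bar (a joint): Lift of the release bar (m): 0 down, pawls in a notch; clear of the teeth at 0.005; upper stop 0.014. Held down by 5 N, 6 N at the top. Notches are 6 mm apart; the follower starts locked in one. Let down over a tooth, the bar can ride on it at up to 0.005 until the follower is eased to the next notch.
- book_a: Dark blue hardback, against the dark wooden end block; 168 mm tall, 112 mm wide, 15 to 45 mm thick (not measured), 0.1 to 0.5 kg. Origin: mid-width on the lower edge of the cover turned away from the follower; z up the book. The three have slumped 10 degrees, tops away from the follower, against the fixed end block; pushing the row upright takes 2 to 5 N.
- book_b: Dark red hardback, the middle one; 160 mm tall, 112 mm wide, 15 to 45 mm thick (not measured), 0.1 to 0.5 kg. Origin: mid-width on the lower edge of the cover turned away from the follower; z up the book. The three have slumped 10 degrees, tops away from the follower, against the fixed end block; pushing the row upright takes 2 to 5 N.
- book_c: Cream hardback, nearest the follower, touched by its plate; 172 mm tall, 112 mm wide, 15 to 45 mm thick (not measured), 0.1 to 0.5 kg. Origin: mid-width on the lower edge of the cover turned away from the follower; z up the book. The three have slumped 10 degrees, tops away from the follower, against the fixed end block; pushing the row upright takes 2 to 5 N.
- model_car: Bystander: red die-cast model car, 40 x 90 x 38 mm, beside the rack. Origin at the centre of its underside.
- paperweight: Bystander: round brass paperweight, 62 mm across, 36 mm high, beside the rack. Origin at the centre of its underside.
- lying_book: Bystander: green book lying flat, 130 x 190 x 30 mm. Origin at the centre of its underside.
- mug: Bystander: blue mug, 80 mm across, 92 mm high. Origin at the centre of its underside.
- pen_cup: Bystander: dark steel pen cup with pens, 76 mm across, 165 mm high with the pens. Origin at the centre of its underside.
- stapler: Bystander: black stapler, 140 mm long, 45 mm high. Origin at the centre of its underside.
- tape_dispenser: Bystander: grey tape dispenser, 140 mm long, 80 mm high. Origin at the centre of its underside.
Things that resemble listed ones, but are neither listed nor needed, are in the scene too. What is shaped like the book_a but orange is not meant.

How it is judged (in metres and radians):
On the way, in this order (a step that is already met when the one before it is completed fails the run):
1. the release bar is lifted clear of the notches (value of joint release_bar above 0.008 m), for 0.1 s.
2. with the bar held up, the follower's plate is pressed against the books (value of joint release_bar above 0.0055 m and contact force between follower and book_c above 3 N and angle between each of book_a, book_b, book_c's own z axis and vertical below 0.06 rad), for 0.2 s.
At the end, for the whole second after the job is handed in: The release bar is fully down (within 2.5 mm, pawls in a notch), the follower is still, all three books stand upright (within 3.4 degrees), and the follower's sprung plate presses on the cream book with 2.5 to 11 N (half-way is 7 N; the nearest notch either way is within this); nothing is held (value of joint release_bar below 0.0025 m and linear speed of follower below 0.005 m/s and contact force between follower and book_c between 2.5 and 11 N and angle between each of book_a, book_b, book_c's own z axis and vertical below 0.06 rad); the robot touches nothing.
It fails at once if the books are squeezed hard (over 15 N between the follower and the cream book) (contact force between follower and book_c above 15 N).
It fails at once if something else on the desk is pushed away (moved more than 25 mm) (distance of any of model_car, paperweight, lying_book, mug, pen_cup, stapler, tape_dispenser from where it was at the start of the episode above 0.025 m).
It also fails if it takes over 58 s, if anything falls off the work surface, if the arm or the gripper's body presses on something with over 40 N, if the wrist force passes 120 N, or if a joint passes its speed limit or range.

## Working session

There is one attempt and no reset: what is moved stays moved. The work goes in short steps, Python scripts to look and compute and a tool call to move; the robot and the scene stay as the last step left them, time stands still between calls to the robot, and variables do not carry over. Pictures are saved under pics/ and viewed, and the job is handed in when it is done.

Besides the shell and the picture viewer there is one more tool, called after "Call:" by a JSON object that holds its "method" and its "body", one argument or row to a line. drive_tool: Moves the arm, as the interface text tells. Its arguments: {"type":"object","properties":{"translation":{"type":"array","items":{"type":"array","items":{"type":"number"}}},"spin":{"type":"array","items":{"type":"number"}},"hand":{"type":"number"},"squeeze":{"type":"number"}},"required":["translation","spin"]}

```bash
mkdir -p pics; cat > h.py <<'E'
import numpy as np, cv2
from plant import manip, viewer, workorder
def snap(name,fn):
    c=viewer.camera(name); cv2.imwrite('pics/'+fn+'.png',c['img']); np.savez('pics/'+fn+'.npz',K=c['K'],pose=c['pose']); return c
def ray(fn,u,v):
    d=np.load('pics/'+fn+'.npz'); r=d['pose'][:3,:3]@np.linalg.inv(d['K'])@np.array([u,v,1.]); return d['pose'][:3,3], r/np.linalg.norm(r)
def atz(fn,u,v,z):
    o,r=ray(fn,u,v); return o+r*(z-o[2])/r[2]
def tri(obs):
    A=np.zeros((3,3));b=np.zeros(3);L=[]
    for fn,u,v in obs:
        o,r=ray(fn,u,v);P=np.eye(3)-np.outer(r,r);A+=P;b+=P@o;L.append((o,P))
    x=np.linalg.solve(A,b); return x,[np.linalg.norm(P@(x-o)) for o,P in L]
def proj(fn,p):
    d=np.load('pics/'+fn+'.npz'); q=np.linalg.inv(d['pose'])@np.append(p,1); k=d['K']@q[:3]; return k[:2]/k[2]
def crop(fn,out,x,y,w,h,s):
    i=cv2.imread('pics/'+fn+'.png')[y:y+h,x:x+w]; cv2.imwrite('pics/'+out+'.png',cv2.resize(i,None,fx=s,fy=s,interpolation=cv2.INTER_CUBIC))
E
python3 - <<'E'
from h import *
s=manip.observe(); print({k:np.round(v,3) for k,v in s.items()})
for n in ['scene','top','wrist']: c=snap(n,n+'0'); print(n,np.round(c['pose'],3).tolist(),c['K'][0,0])
E
```

```text
{'t': np.float64(0.0), 'joints': array([ 0.995,  0.218,  1.615, -0.   ,  1.311, -0.112]), 'qvel': array([ 0.   , -0.002,  0.001,  0.001,  0.   ,  0.001]), 'effort': array([-0.0000e+00, -3.9683e+01, -3.0386e+01,  0.0000e+00,  9.0000e-03,
        0.0000e+00]), 'tool_pos': array([279.126, 558.293, 229.953]), 'orientation': array([ 0.23 ,  0.973, -0.001, -0.   ]), 'force': array([0.352, 0.366, 0.519]), 'torque': array([ 0.017,  0.027, -0.011]), 'finger_gap': np.float64(85.513)}
scene [[0.262, 0.713, -0.651, 1255.295], [0.965, -0.191, 0.179, -237.876], [0.004, -0.675, -0.738, 1091.456], [0.0, 0.0, 0.0, 1.0]] 459.39983382097233
top [[0.023, -0.989, 0.143, 186.256], [-1.0, -0.023, 0.007, 8.393], [-0.004, -0.143, -0.99, 1590.24], [0.0, 0.0, 0.0, 1.0]] 483.77074060838197
wrist [[0.447, 0.863, 0.236, 219.476], [0.895, -0.43, -0.121, 588.947], [-0.003, 0.265, -0.964, 373.482], [0.0, 0.0, 0.0, 1.0]] 390.5421771121882
```

View pics/scene0.png

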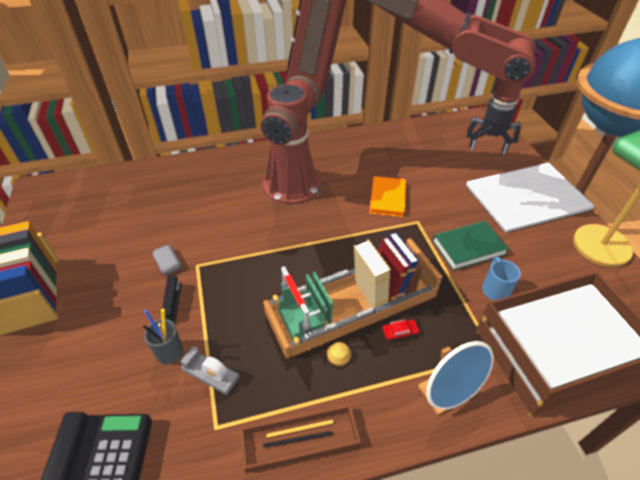

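View pics/top0.png

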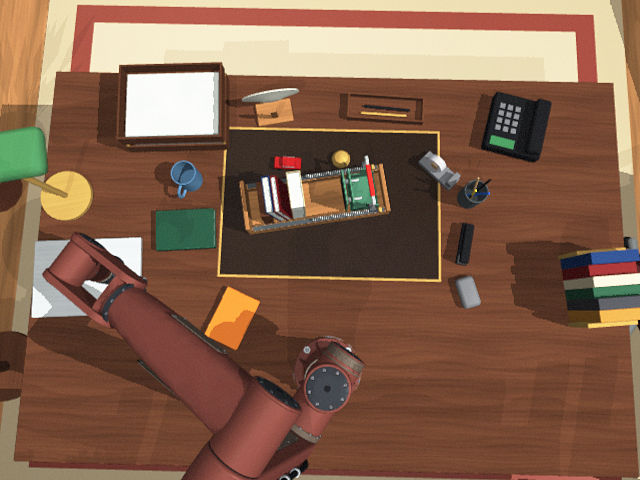

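View pics/wrist0.png

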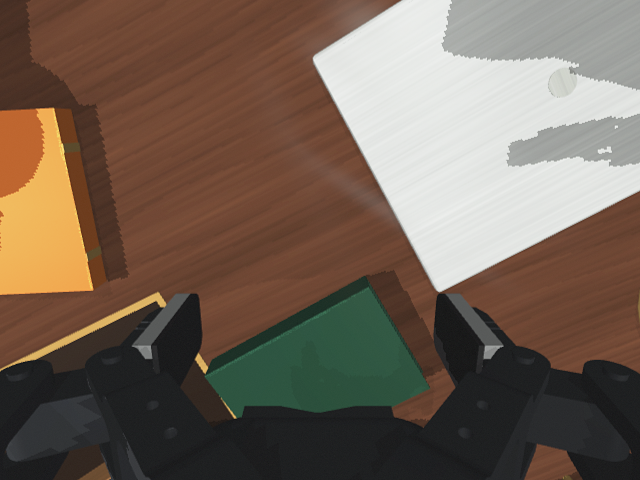

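```bash
python3 - <<'E'
from h import *
crop('scene0','c1',250,220,200,150,4)
crop('top0','c2',230,140,170,100,4.6)
E
```

```text
(no output)
```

View pics/c1.png

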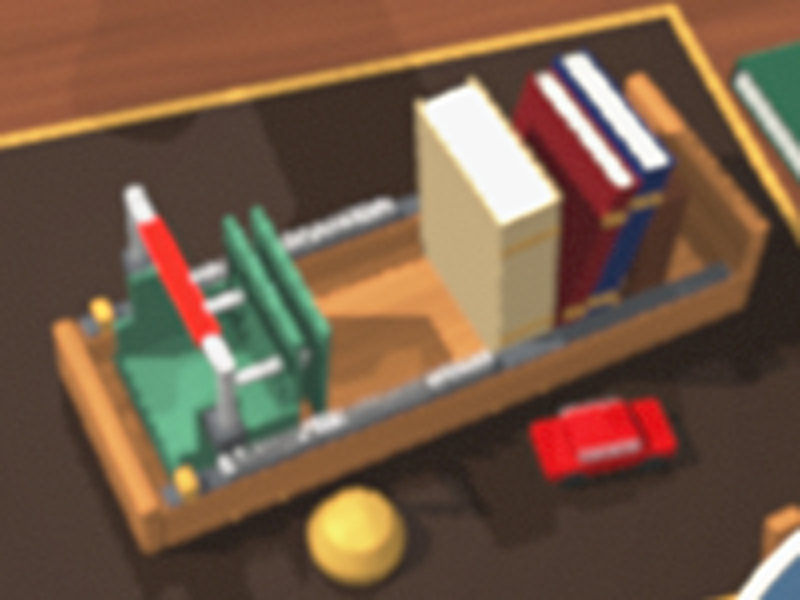

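View pics/c2.png

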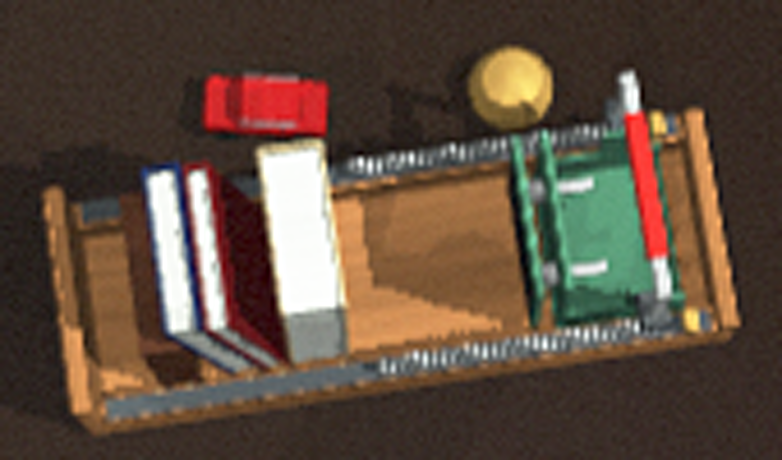

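```bash
python3 - <<'E'
from h import *
def ends(fn,x0,y0,x1,y1):
    im=cv2.imread('pics/'+fn+'.png').astype(int); B,G,R=im[...,0],im[...,1],im[...,2]
    m=((R>170)&(G<90)&(B<90)); mm=np.zeros_like(m); mm[y0:y1,x0:x1]=m[y0:y1,x0:x1]
    vs,us=np.nonzero(mm); P=np.c_[us,vs].astype(float); c=P.mean(0); w=np.linalg.svd(P-c,full_matrices=False)[2][0]
    s=(P-c)@w; print(fn,len(P),c,w,s.min(),s.max()); 
    if w[1]<0: w=-w; s=-s
    return c,c+w*s.min(),c+w*s.max()
a=ends('scene0',280,260,310,320); b=ends('top0',360,155,380,205)
print(a,b)
print('centre',tri([('scene0',*a[0]),('top0',*b[0])]))
# far leg end: scene upper end <-> top lower end
print('e1',tri([('scene0',*a[1]),('top0',*b[2])]))
print('e2',tri([('scene0',*a[2]),('top0',*b[1])]))
for n,x,y,z in [('TR',690,110,55),('BR',738,330,55),('TL',45,190,60),('BL',95,430,60),
 ('plate face top',512,138,149),('plate face bot',535,322,149),('cream tr',325,143,186),('cream br',345,308,186),('cream tl',257,145,186),('redb',190,170,170),('blue tl',143,170,175),('blue tr',180,168,175)]:
    print(n,atz('top0',230+x/4.6,140+y/4.6,z).round(1))
E
```

```text
scene0 197 [293.94416244 289.39593909] [0.438974   0.89849977] -15.10510665256085 16.239626309361338
top0 135 [370.1037037  179.62222222] [-0.17136971 -0.98520679] -15.303889137605458 15.5802608124146
(array([293.94416244, 289.39593909]), array([287.31341341, 275.82400428]), array([301.07293609, 303.98723954])) (array([370.1037037 , 179.62222222]), array([367.43371886, 164.27244346]), array([372.72632681, 194.69971773]))
centre (array([ 583.04730044, -118.7061017 ,  167.30711596]), [np.float64(0.08683570308157806), np.float64(0.08683570308155666)])
e1 (array([ 536.6970757 , -126.21894238,  167.06770598]), [np.float64(0.7772621862210812), np.float64(0.7772621862211078)])
e2 (array([ 630.55463541, -111.01307164,  167.80905749]), [np.float64(1.0249499170574656), np.float64(1.0249499170574126)])
TR [ 668.2 -160.6   55. ]
BR [ 509.  -195.3   55. ]
TL [597.9 295.9  60. ]
BL [426.8 252.8  60. ]
plate face top [616.7 -31.5 149. ]
plate face bot [491.6 -48.9 149. ]
cream tr [599.6  91.3 186. ]
cream br [490.2  75.1 186. ]
cream tl [597.2 135.5 186. ]
redb [584.  180.4 170. ]
blue tl [581.9 210.6 175. ]
blue tr [583.8 186.4 175. ]
```

Call:
{"method": "drive_tool", "body": {
  "translation": [
    [0,0,-15],
    [0,0,-15],
    [0,0,-15],
    [0,0,0],
    [0,0,0]
  ],
  "spin": [-0.16,-0.16,-0.16,-0.145,0],
  "hand": 100
}}

```text
t: 0.78
tool_pos: [278.2, 556.9, 273.1]
orientation: [-0.09, 0.996, -0.003, -0.003]
force: [-0.9, -0.1, -0.4]
finger_gap: 85.5
```

```bash
cat >> h.py <<'E'
from scipy.spatial.transform import Rotation as Rn
def rel(target):
    s=manip.observe(); R=Rn.from_quat(s['orientation']).as_matrix(); d=R.T@(np.array(target)-s['tool_pos'])
    print('t',round(float(s['t']),2),'pos',s['tool_pos'].round(1),'F',np.round(s['force'],2),'yaw y',round(float(np.arctan2(R[1,1],R[0,1])),4),'gap',round(float(s['finger_gap']),1)); print('rel',d.round(1)); return d
E
python3 -c "
from h import *
rel([583,-119,275])"
```

```text
t 0.78 pos [278.2 556.9 273.1] F [-0.92 -0.12 -0.42] yaw y 1.7508 gap 85.5
rel [-178.9 -719.5    1.4]
```

Call:
{"method": "drive_tool", "body": {
  "translation": [
    [-14,-55,0],
    [-14,-55,0],
    [-14,-55,0],
    [-14,-55,0],
    [-14,-55,0],
    [-14,-55,0],
    [-14,-55,0],
    [-14,-55,0],
    [-14,-55,0],
    [-14,-55,0],
    [-14,-55,0],
    [-12,-55,0]
  ],
  "spin": [0.01,0.008,0,0,0,0,0,0,0,0,0,0]
}}

```text
t: 2.28
tool_pos: [546.0, -86.8, 272.3]
orientation: [-0.068, 0.998, -0.003, -0.003]
force: [0.6, -0.1, 0.8]
finger_gap: 85.1
```

Call:
{"method": "drive_tool", "body": {
  "translation": [
    [0,-20,0],
    [0,-5,0],
    [0,0,0]
  ],
  "spin": [0,0,0]
}}

```text
t: 2.65
tool_pos: [548.9, -114.3, 270.9]
orientation: [-0.063, 0.998, -0.002, -0.004]
force: [-0.7, 0.8, 1.1]
finger_gap: 85.4
```

```bash
python3 -c "
from h import *
rel([583,-119,275]); snap('wrist','w1')"
```

```text
t 2.65 pos [ 548.9 -114.3  270.9] F [-0.69  0.83  1.14] yaw y 1.6974 gap 85.4
rel [-33.2  -9.   -4.3]
```

View pics/w1.png

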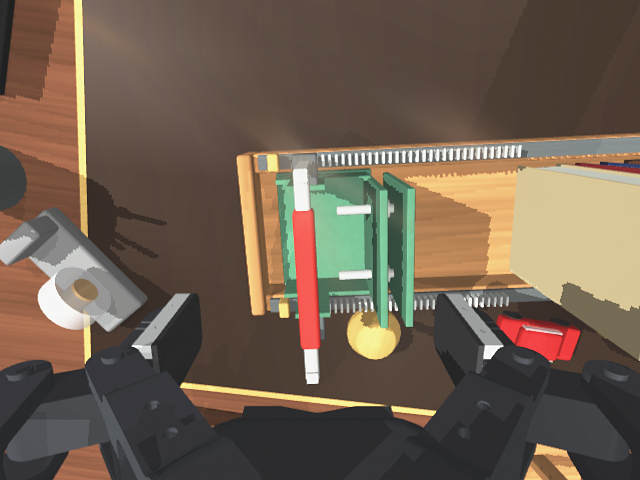

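```bash
python3 -c "
from h import *
crop('w1','c3',250,140,180,200,3.0)
s=manip.observe();print(proj('w1',s['tool_pos']))
A=tri([('w1',303.5,210),('top0',372.7,194.7),('scene0',287.3,275.8)]);B=tri([('w1',310,348.5),('top0',367.4,164.3),('scene0',301.,304.)])
print(A,B,np.arctan2(*(B[0]-A[0])[[1,0]]),(A[0]+B[0])/2)
for x in [(583,-119,172),(533.6,-127,172),(632.3,-111,172)]: print(proj('w1',x))
"
```

```text
[317.56076944 299.66385845]
(array([ 535.92437817, -125.89859626,  166.26830814]), [np.float64(1.0900052930432833), np.float64(1.3201778257105183), np.float64(0.5653094915181439)]) (array([ 631.22742403, -110.4166181 ,  169.48206437]), [np.float64(1.755918828004021), np.float64(1.1914084502205167), np.float64(1.9836848812065653)]) 0.16104317376973418 [ 583.5759011  -118.15760718  167.87518625]
[304.15476768 283.13904274]
[300.8414771  209.40474792]
[307.17395383 349.81920424]
```

View pics/c3.png

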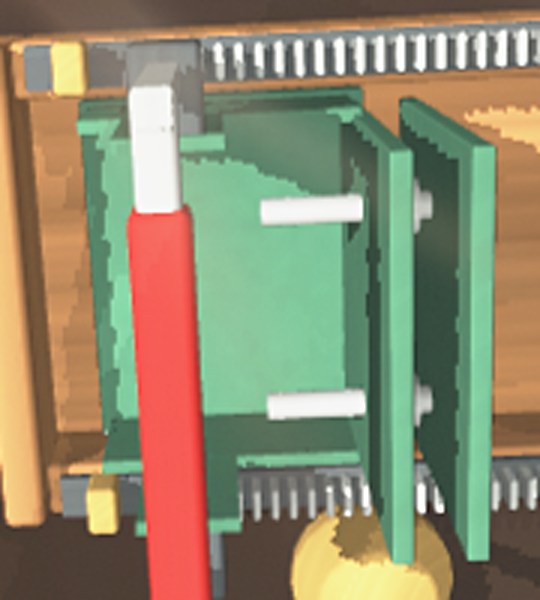

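Call:
{"method": "drive_tool", "body": {
  "translation": [
    [-17,-5,0],
    [-17,-4,0],
    [0,0,20],
    [0,0,20],
    [0,0,15],
    [0,0,0]
  ],
  "spin": [-0.035,0,0,0,0,0]
}}

```text
t: 3.45
tool_pos: [579.8, -109.0, 210.7]
orientation: [-0.086, 0.996, -0.0, -0.007]
force: [0.1, 0.1, -0.4]
finger_gap: 85.3
```

```bash
python3 -c "
from h import *
rel([583.5,-118.2,147]); snap('wrist','w2')"
```

```text
t 3.45 pos [ 579.8 -109.   210.7] F [ 0.08  0.06 -0.45] yaw y 1.743 gap 85.3
rel [-2.9 -9.8 63.7]
```

View pics/w2.png

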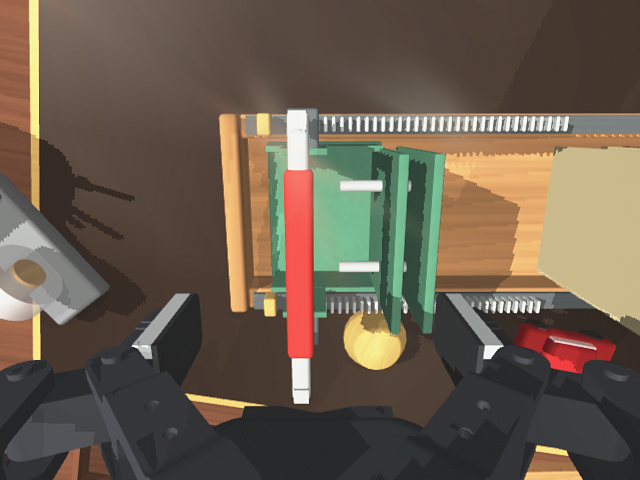

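Call:
{"method": "drive_tool", "body": {
  "translation": [
    [-3,-10,0],
    [0,0,15],
    [0,0,15],
    [0,0,12],
    [0,0,0]
  ],
  "spin": [0.01,0,0,0,0]
}}

```text
t: 4.12
tool_pos: [585.5, -119.9, 168.0]
orientation: [-0.08, 0.997, -0.001, -0.005]
force: [0.9, -0.6, -0.4]
finger_gap: 85.1
```

```bash
python3 -c "
from h import *
rel([583.5,-118.2,147]); snap('wrist','w3')"
```

```text
t 4.12 pos [ 585.5 -119.9  168. ] F [ 0.87 -0.6  -0.41] yaw y 1.7314 gap 85.1
rel [ 1.5  2.  21.1]
```

View pics/w3.png

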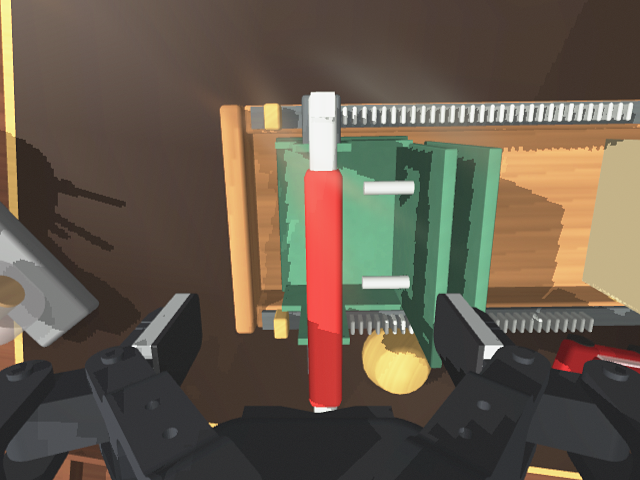

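Call:
{"method": "drive_tool", "body": {
  "translation": [
    [0,2,10],
    [0,0,10],
    [0,0,0]
  ],
  "spin": [0,0,0]
}}

```text
t: 4.55
tool_pos: [586.0, -118.0, 148.2]
orientation: [-0.08, 0.997, -0.002, -0.004]
force: [-0.3, -0.2, -0.2]
finger_gap: 85.1
```

Call:
{"method": "drive_tool", "body": {
  "translation": [
    [0,0,0],
    [0,0,0],
    [0,0,0],
    [0,0,0],
    [0,0,0],
    [0,0,0]
  ],
  "spin": [0,0,0,0,0,0],
  "hand": 0,
  "squeeze": 30
}}

```text
t: 5.3
tool_pos: [586.7, -117.9, 149.3]
orientation: [-0.081, 0.997, -0.002, -0.003]
force: [-0.0, -0.1, -0.0]
finger_gap: 13.8
```

```bash
python3 -c "
from h import *
rel([583.5,-118.2,147]); snap('wrist','w4')"
```

```text
t 5.3 pos [ 586.7 -117.9  149.3] F [-0.   -0.12 -0.01] yaw y 1.7333 gap 13.8
rel [3.2 0.3 2.3]
```

View pics/w4.png

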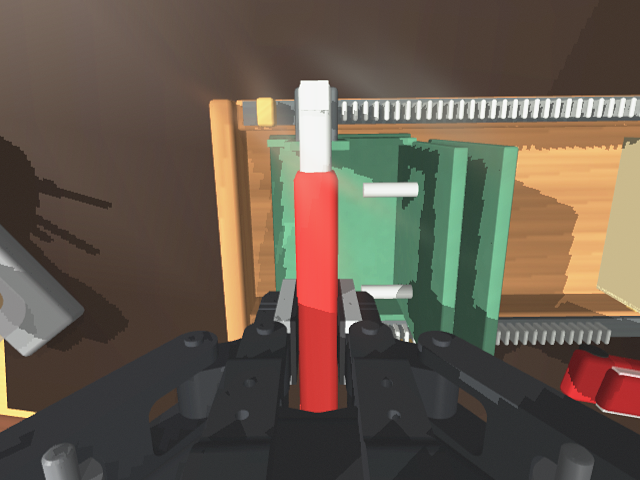

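Call:
{"method": "drive_tool", "body": {
  "translation": [
    [0,0,-3],
    [0,0,-3],
    [0,0,-3],
    [0,0,-2],
    [0,0,0]
  ],
  "spin": [0,0,0,0,0]
}}

```text
t: 5.98
tool_pos: [586.6, -117.8, 158.2]
orientation: [-0.081, 0.997, -0.002, -0.003]
force: [2.8, -0.8, -6.2]
finger_gap: 13.2
```

```bash
python3 -c "
from h import *
rel([586.7,-117.9,149.3]); snap('wrist','w5')"
```

```text
t 5.97 pos [ 586.6 -117.8  158.2] F [ 2.76 -0.75 -6.2 ] yaw y 1.7334 gap 13.2
rel [-0.1 -0.1  8.9]
```

Call:
{"method": "drive_tool", "body": {
  "translation": [
    [0,0,-1.5],
    [0,4,0],
    [0,6,0],
    [0,6,0],
    [0,6,0],
    [0,6,0],
    [0,6,0],
    [0,6,0],
    [0,4,0],
    [0,0,0]
  ],
  "spin": [0,0,0,0,0,0,0,0,0,0]
}}

```text
t: 7.28
tool_pos: [578.4, -71.0, 159.1]
orientation: [-0.081, 0.997, -0.002, -0.003]
force: [1.3, 0.1, -6.3]
finger_gap: 13.5
```

```bash
python3 -c "
from h import *
rel([586.7,-117.9,149.3]); snap('wrist','w6')"
```

```text
t 7.28 pos [578.4 -71.  159.1] F [ 1.27  0.08 -6.31] yaw y 1.734 gap 13.5
rel [ -0.7 -47.6   9.9]
```

View pics/w6.png

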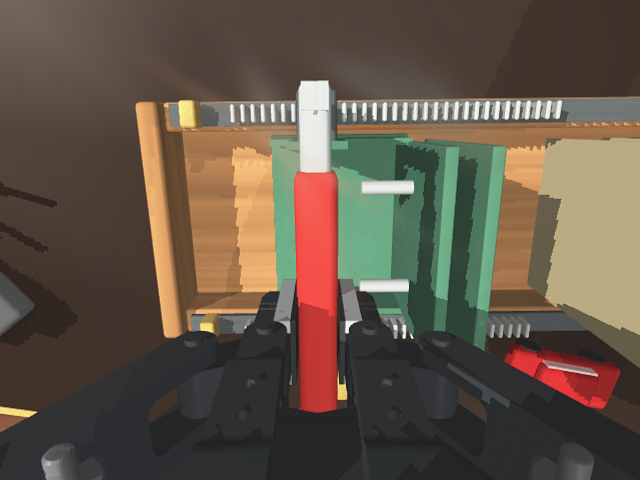

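Call:
{"method": "drive_tool", "body": {
  "translation": [
    [0,5,0],
    [0,5,0],
    [0,5,0],
    [0,5,0],
    [0,5,0],
    [0,3,0],
    [0,0,0]
  ],
  "spin": [0,0,0,0,0,0,0]
}}

```text
t: 8.2
tool_pos: [573.3, -42.0, 158.9]
orientation: [-0.081, 0.997, -0.002, -0.004]
force: [2.1, -1.0, -5.7]
finger_gap: 13.6
```

```bash
python3 -c "
from h import *
rel([586.7,-117.9,149.3]); snap('wrist','w7'); snap('scene','s7'); crop('s7','s7c',250,220,200,150,4)"
```

```text
t 8.2 pos [573.3 -42.  158.9] F [ 2.08 -1.   -5.72] yaw y 1.7337 gap 13.6
rel [ -1.  -77.    9.8]
```

View pics/w7.png

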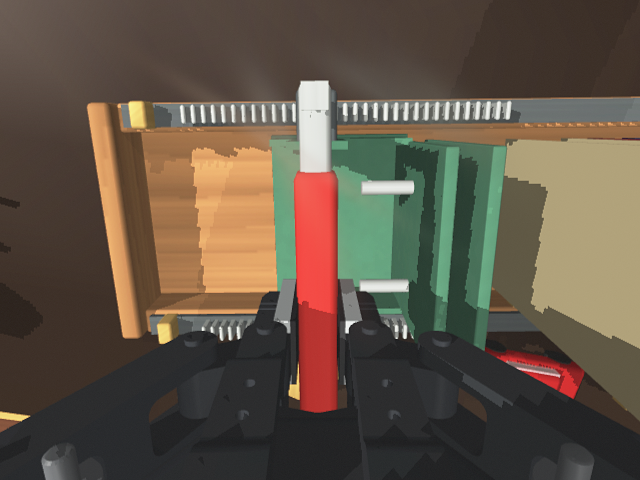

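View pics/s7c.png

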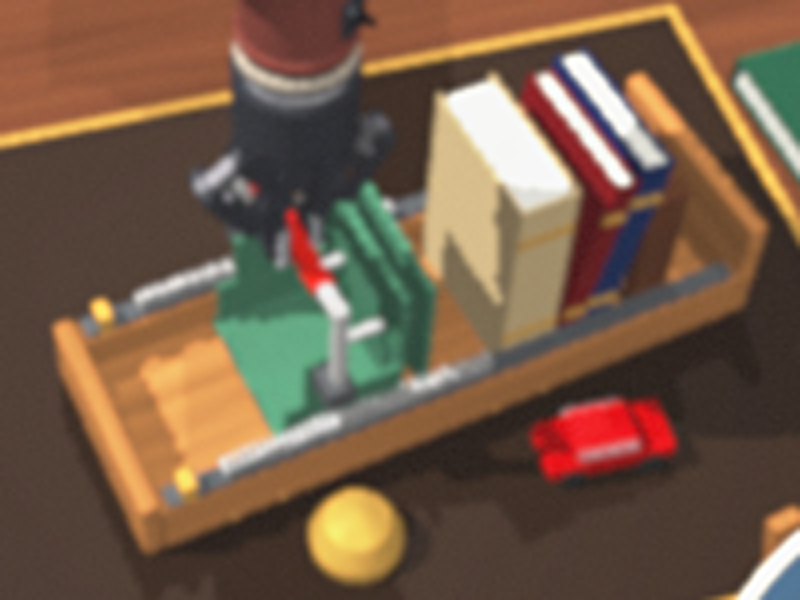

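Call:
{"method": "drive_tool", "body": {
  "translation": [
    [0,4,0],
    [0,4,0],
    [0,4,0],
    [0,3,0],
    [0,0,0]
  ],
  "spin": [0,0,0,0,0]
}}

```text
t: 8.93
tool_pos: [570.6, -26.7, 158.8]
orientation: [-0.081, 0.997, -0.002, -0.004]
force: [2.4, -0.2, -5.6]
finger_gap: 13.4
```

Call:
{"method": "drive_tool", "body": {
  "translation": [
    [0,3,0],
    [0,3,0],
    [0,0,0]
  ],
  "spin": [0,0,0]
}}

```text
t: 9.3
tool_pos: [569.4, -20.4, 158.7]
orientation: [-0.081, 0.997, -0.002, -0.004]
force: [1.5, -0.7, -5.4]
finger_gap: 13.5
```

```bash
python3 -c "
from h import *
rel([586.7,-117.9,149.3]); snap('wrist','w8'); snap('scene','s8'); crop('s8','s8c',250,220,200,150,4)"
```

```text
t 9.3 pos [569.4 -20.4 158.7] F [ 1.53 -0.68 -5.36] yaw y 1.7331 gap 13.5
rel [ -1.3 -99.    9.8]
```

View pics/w8.png

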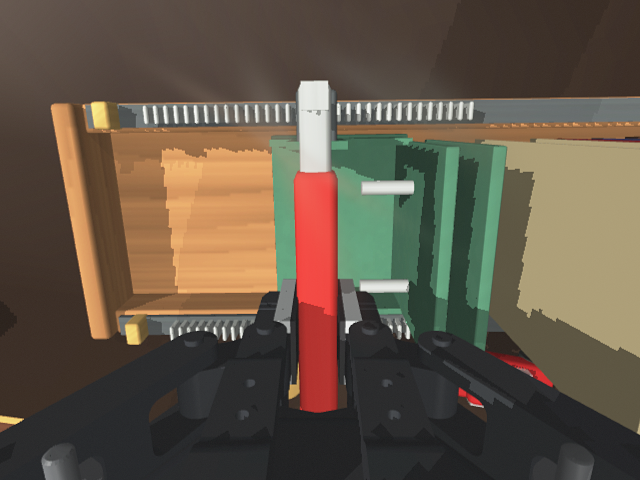

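View pics/s8c.png

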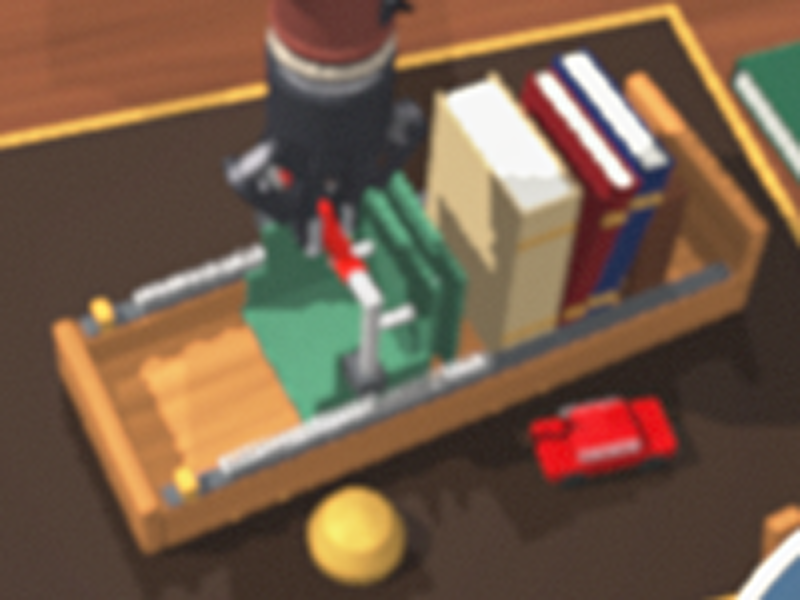

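Call:
{"method": "drive_tool", "body": {
  "translation": [
    [0,3,0],
    [0,3,0],
    [0,3,0],
    [0,3,0],
    [0,0,0]
  ],
  "spin": [0,0,0,0,0]
}}

```text
t: 10.02
tool_pos: [567.2, -8.1, 158.6]
orientation: [-0.081, 0.997, -0.002, -0.004]
force: [2.5, 0.8, -4.4]
finger_gap: 13.5
```

Call:
{"method": "drive_tool", "body": {
  "translation": [
    [0,2.5,0],
    [0,2.5,0],
    [0,0,0]
  ],
  "spin": [0,0,0]
}}

```text
t: 10.4
tool_pos: [566.4, -2.8, 158.6]
orientation: [-0.081, 0.997, -0.002, -0.004]
force: [1.7, -0.4, -6.0]
finger_gap: 13.6
```

Call:
{"method": "drive_tool", "body": {
  "translation": [
    [0,2.5,0],
    [0,2.5,0],
    [0,0,0]
  ],
  "spin": [0,0,0]
}}

```text
t: 10.78
tool_pos: [565.4, 2.4, 158.6]
orientation: [-0.081, 0.997, -0.002, -0.004]
force: [1.9, -0.7, -5.9]
finger_gap: 13.0
```

```bash
python3 -c "
from h import *
rel([586.7,-117.9,149.3]); snap('wrist','w9'); snap('scene','s9'); crop('s9','s9c',250,220,200,150,4)"
```

```text
t 10.78 pos [565.4   2.4 158.6] F [ 1.94 -0.69 -5.87] yaw y 1.7329 gap 13.0
rel [  -1.7 -122.1    9.7]
```

View pics/w9.png

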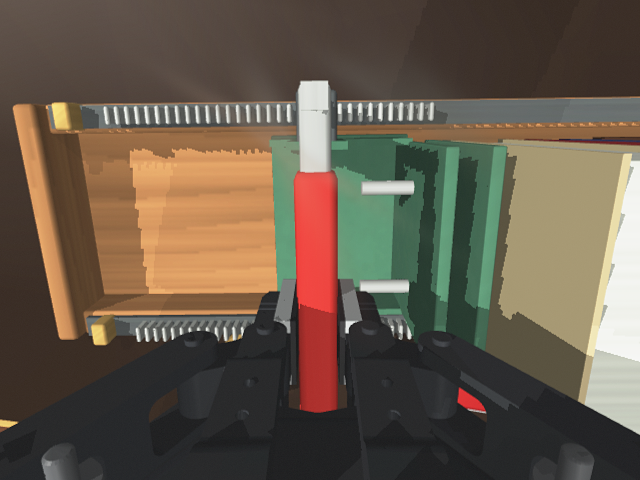

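View pics/s9c.png

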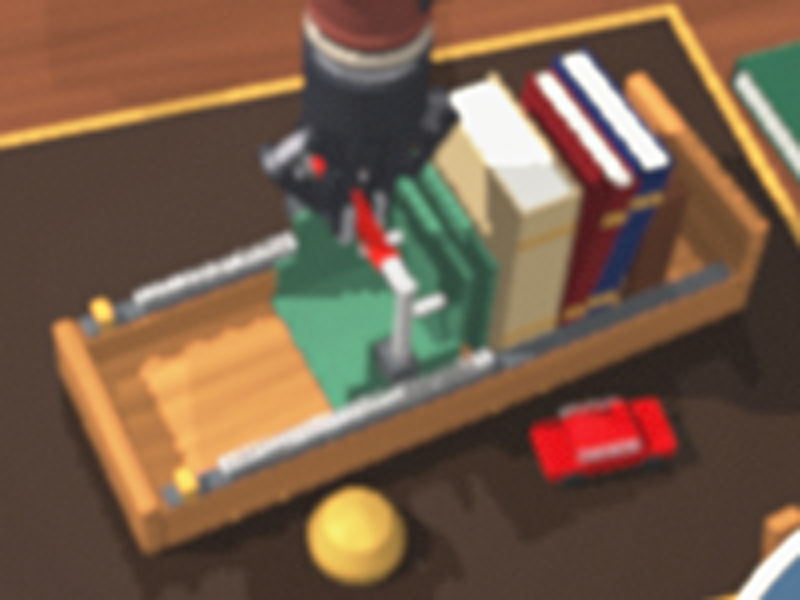

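Call:
{"method": "drive_tool", "body": {
  "translation": [
    [0,2,0],
    [0,2,0],
    [0,2,0],
    [0,0,0]
  ],
  "spin": [0,0,0,0]
}}

```text
t: 11.38
tool_pos: [564.4, 8.4, 158.5]
orientation: [-0.081, 0.997, -0.002, -0.004]
force: [1.5, -0.5, -4.8]
finger_gap: 13.5
```

Call:
{"method": "drive_tool", "body": {
  "translation": [
    [0,2,0],
    [0,2,0],
    [0,2,0],
    [0,0,0]
  ],
  "spin": [0,0,0,0]
}}

```text
t: 11.88
tool_pos: [563.4, 13.8, 158.6]
orientation: [-0.081, 0.997, -0.003, -0.004]
force: [1.5, -1.1, -5.4]
finger_gap: 13.3
```

```bash
python3 -c "
from h import *
rel([586.7,-117.9,149.3]); snap('wrist','w10'); snap('scene','s10'); crop('s10','s10c',250,220,200,150,4)"
```

```text
t 11.88 pos [563.4  13.8 158.6] F [ 1.46 -1.08 -5.41] yaw y 1.7328 gap 13.3
rel [  -1.8 -133.7   10. ]
```

View pics/w10.png

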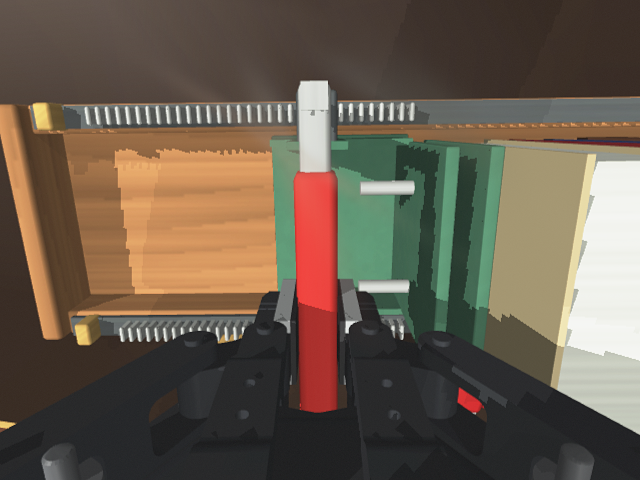

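View pics/s10c.png

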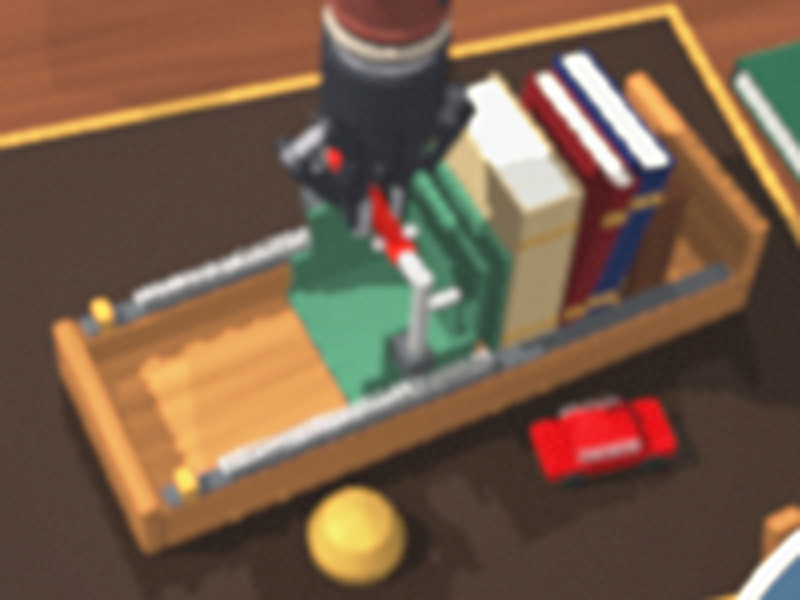

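Call:
{"method": "drive_tool", "body": {
  "translation": [
    [0,2,0],
    [0,2,0],
    [0,2,0],
    [0,0,0]
  ],
  "spin": [0,0,0,0]
}}

```text
t: 12.48
tool_pos: [562.6, 18.7, 158.6]
orientation: [-0.081, 0.997, -0.005, -0.004]
force: [1.5, -2.4, -5.6]
finger_gap: 13.5
```

Call:
{"method": "drive_tool", "body": {
  "translation": [
    [0,2,0],
    [0,2,0],
    [0,0,0]
  ],
  "spin": [0,0,0]
}}

```text
t: 12.85
tool_pos: [561.8, 22.8, 158.6]
orientation: [-0.081, 0.997, -0.005, -0.004]
force: [1.9, -3.1, -6.1]
finger_gap: 13.4
```

```bash
python3 -c "
from h import *
rel([586.7,-117.9,149.3]); snap('wrist','w11'); snap('scene','s11'); crop('s11','s11c',250,220,200,150,4)"
```

```text
t 12.85 pos [561.8  22.8 158.6] F [ 1.91 -3.12 -6.09] yaw y 1.7327 gap 13.4
rel [  -2.  -142.8   10.5]
```

View pics/w11.png

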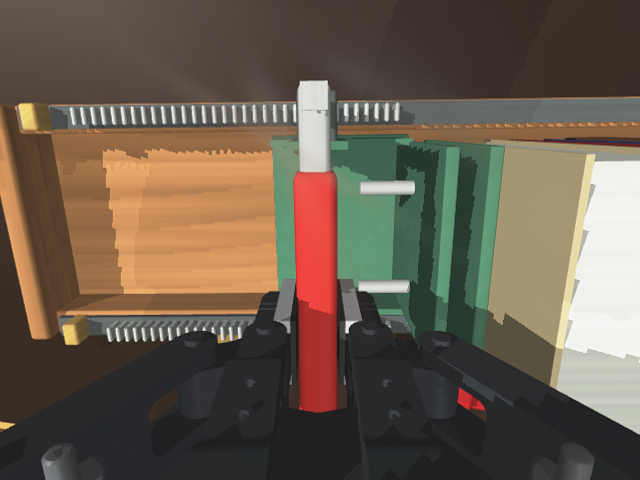

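View pics/s11c.png

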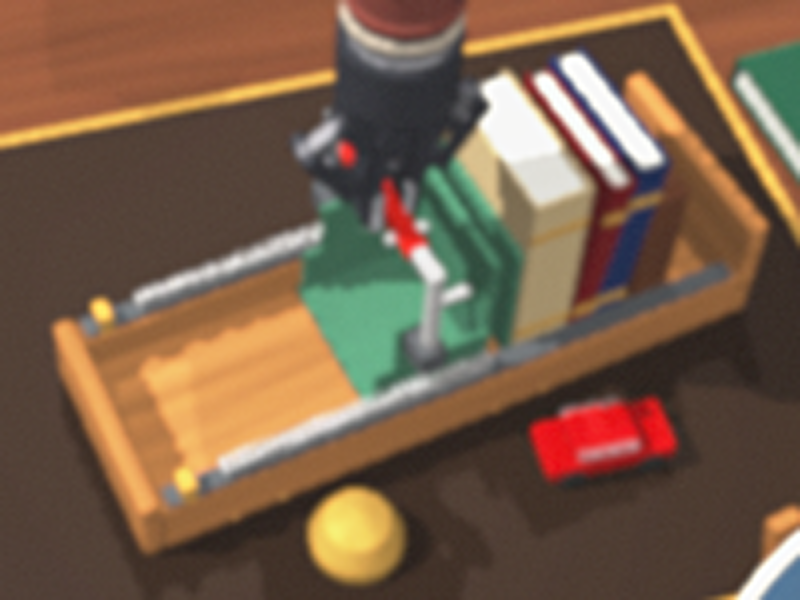

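Call:
{"method": "drive_tool", "body": {
  "translation": [
    [0,2,0],
    [0,2,0],
    [0,0,0]
  ],
  "spin": [0,0,0]
}}

```text
t: 13.32
tool_pos: [561.1, 26.9, 158.5]
orientation: [-0.081, 0.997, -0.005, -0.004]
force: [1.7, -3.8, -5.7]
finger_gap: 13.4
```

Call:
{"method": "drive_tool", "body": {
  "translation": [
    [0,2,0],
    [0,2,0],
    [0,0,0]
  ],
  "spin": [0,0,0]
}}

```text
t: 13.7
tool_pos: [560.3, 31.3, 158.4]
orientation: [-0.081, 0.997, -0.005, -0.005]
force: [1.7, -3.5, -5.5]
finger_gap: 13.6
```

```bash
python3 -c "
from h import *
rel([586.7,-117.9,149.3]); snap('wrist','w12'); snap('scene','s12'); crop('s12','s12c',250,220,200,150,4)"
```

```text
t 13.7 pos [560.3  31.3 158.4] F [ 1.74 -3.48 -5.49] yaw y 1.7326 gap 13.6
rel [  -2.1 -151.4   10.4]
```

View pics/w12.png

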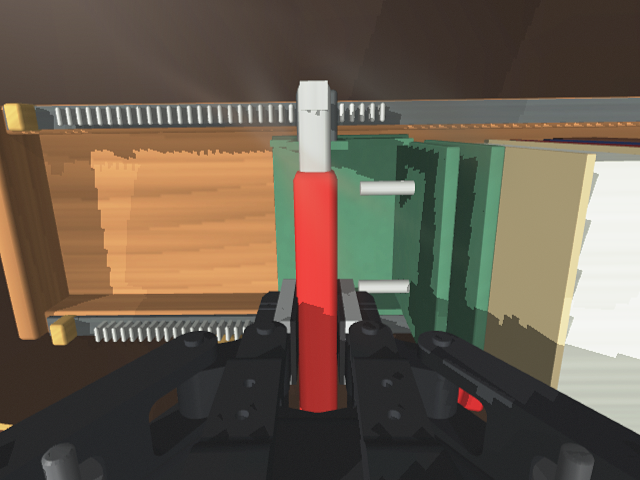

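View pics/s12c.png

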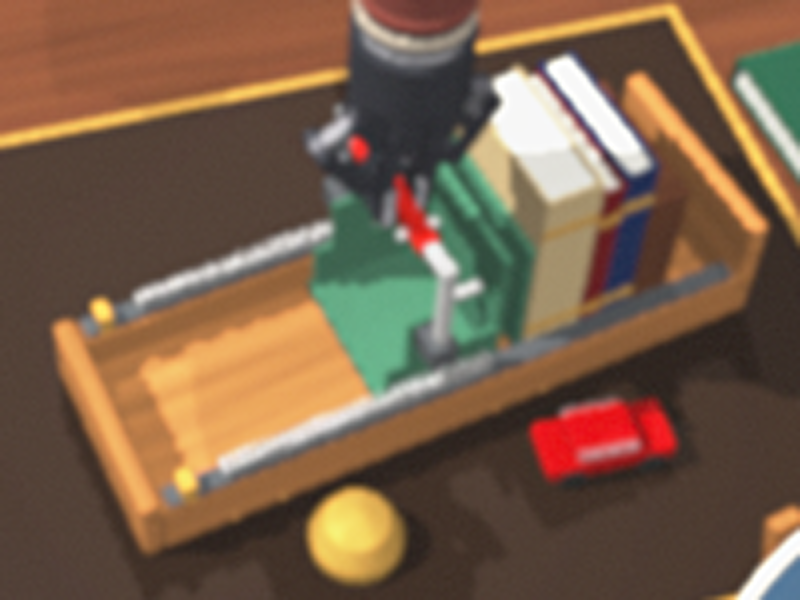

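Call:
{"method": "drive_tool", "body": {
  "translation": [
    [0,2,0],
    [0,0,0]
  ],
  "spin": [0,0]
}}

```text
t: 14.05
tool_pos: [560.0, 33.4, 158.4]
orientation: [-0.081, 0.997, -0.004, -0.005]
force: [0.9, -2.0, -5.0]
finger_gap: 13.1
```

Call:
{"method": "drive_tool", "body": {
  "translation": [
    [0,2,0],
    [0,0,0]
  ],
  "spin": [0,0]
}}

```text
t: 14.3
tool_pos: [559.6, 35.4, 158.4]
orientation: [-0.081, 0.997, -0.004, -0.005]
force: [0.9, -2.5, -5.1]
finger_gap: 13.3
```

```bash
python3 -c "
from h import *
rel([586.7,-117.9,149.3]); snap('wrist','w13'); snap('scene','s13'); crop('s13','s13c',250,220,200,150,4)"
```

```text
t 14.3 pos [559.6  35.4 158.4] F [ 0.93 -2.46 -5.12] yaw y 1.7324 gap 13.3
rel [  -2.2 -155.6   10.3]
```

View pics/w13.png

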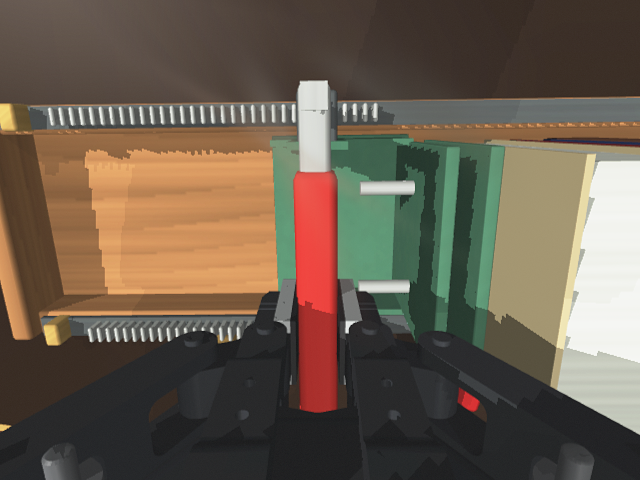

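View pics/s13c.png

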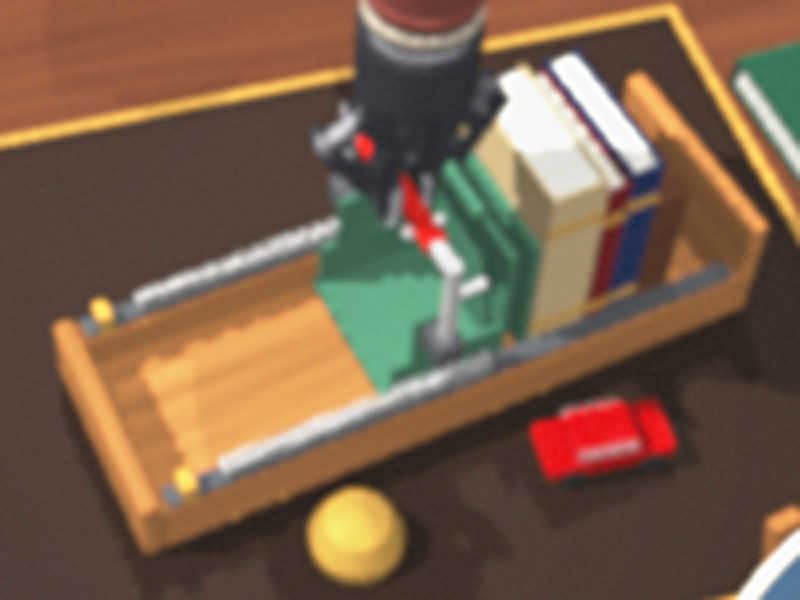

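Call:
{"method": "drive_tool", "body": {
  "translation": [
    [0,2,0],
    [0,0,0]
  ],
  "spin": [0,0]
}}

```text
t: 14.65
tool_pos: [559.3, 37.1, 158.4]
orientation: [-0.081, 0.997, -0.005, -0.005]
force: [1.2, -2.8, -6.1]
finger_gap: 13.4
```

Call:
{"method": "drive_tool", "body": {
  "translation": [
    [0,2,0],
    [0,0,0]
  ],
  "spin": [0,0]
}}

```text
t: 14.9
tool_pos: [559.1, 38.4, 158.4]
orientation: [-0.081, 0.997, -0.006, -0.005]
force: [1.4, -3.2, -5.2]
finger_gap: 13.4
```

Call:
{"method": "drive_tool", "body": {
  "translation": [
    [0,2,0],
    [0,0,0]
  ],
  "spin": [0,0]
}}

```text
t: 15.15
tool_pos: [558.9, 39.2, 158.5]
orientation: [-0.081, 0.997, -0.007, -0.005]
force: [1.4, -3.6, -5.4]
finger_gap: 13.4
```

```bash
python3 -c "
from h import *
rel([586.7,-117.9,149.3]); snap('wrist','w14'); snap('scene','s14'); crop('s14','s14c',250,220,200,150,4)"
```

```text
t 15.15 pos [558.9  39.2 158.5] F [ 1.36 -3.64 -5.42] yaw y 1.7324 gap 13.4
rel [  -2.2 -159.4   11.2]
```

View pics/s14c.png

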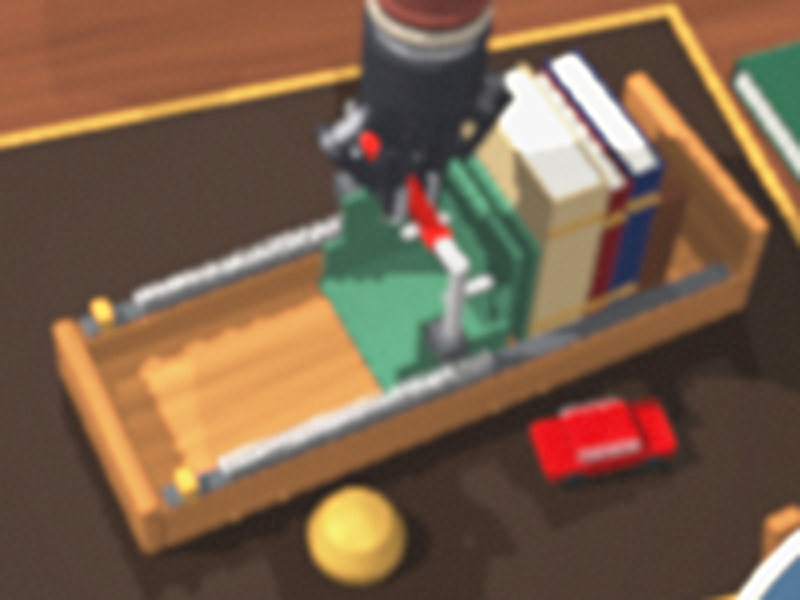

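```bash
python3 -c "
from h import *
a=[cv2.imread('pics/%s.png'%n)[130:270,390:610] for n in ['w8','w12','w13','w14']]
b=np.vstack([np.hstack(a[:2]),np.hstack(a[2:])]); cv2.imwrite('pics/cmp1.png',cv2.resize(b,None,fx=1.8,fy=1.8))"
```

```text
(no output)
```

View pics/cmp1.png

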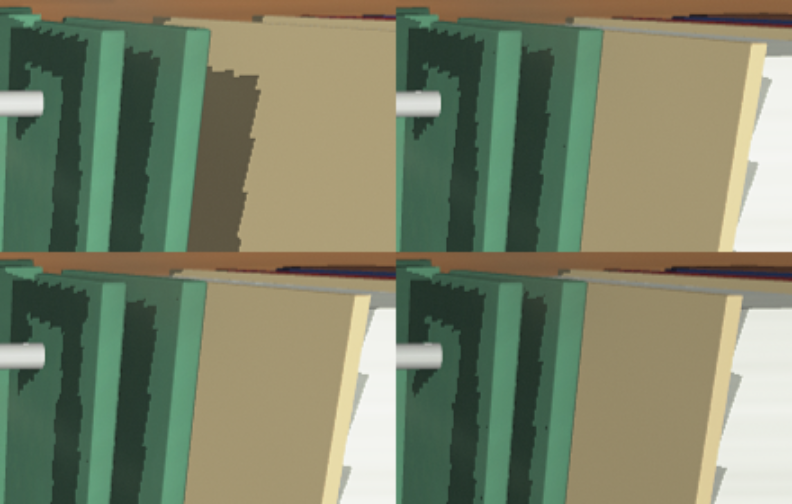

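Call:
{"method": "drive_tool", "body": {
  "translation": [
    [0,3,0],
    [0,0,0]
  ],
  "spin": [0,0]
}}

```text
t: 15.5
tool_pos: [558.7, 40.4, 158.6]
orientation: [-0.081, 0.997, -0.009, -0.004]
force: [2.0, -5.3, -5.4]
finger_gap: 13.5
```

```bash
python3 -c "
from h import *
rel([586.7,-117.9,149.3]); snap('wrist','w15')
a=[cv2.imread('pics/%s.png'%n)[130:270,390:610] for n in ['w8','w12','w14','w15']]
b=np.vstack([np.hstack(a[:2]),np.hstack(a[2:])]); cv2.imwrite('pics/cmp2.png',cv2.resize(b,None,fx=1.8,fy=1.8))"
```

```text
t 15.5 pos [558.7  40.4 158.6] F [ 2.03 -5.29 -5.4 ] yaw y 1.7325 gap 13.5
rel [  -2.2 -160.6   11.9]
```

View pics/cmp2.png

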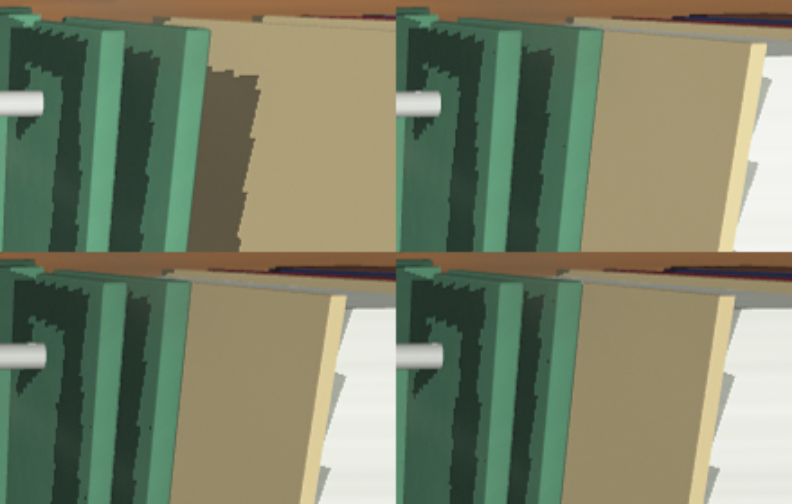

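Call:
{"method": "drive_tool", "body": {
  "translation": [
    [0,3,0],
    [0,0,0]
  ],
  "spin": [0,0]
}}

```text
t: 15.8
tool_pos: [558.6, 41.1, 158.7]
orientation: [-0.081, 0.997, -0.011, -0.004]
force: [1.7, -5.3, -4.8]
finger_gap: 13.6
```

```bash
python3 -c "
from h import *
rel([586.7,-117.9,149.3])"
```

```text
t 15.8 pos [558.6  41.1 158.7] F [ 1.68 -5.31 -4.83] yaw y 1.7323 gap 13.6
rel [  -2.3 -161.2   12.8]
```

Call:
{"method": "drive_tool", "body": {
  "translation": [
    [0,0.5,2.5],
    [0,0.5,2.5],
    [0,0,0]
  ],
  "spin": [0,0,0]
}}

```text
t: 16.18
tool_pos: [558.7, 40.6, 154.0]
orientation: [-0.08, 0.997, -0.012, -0.004]
force: [0.2, -5.9, -6.2]
finger_gap: 13.4
```

```bash
cat >> h.py <<'E'
def trav():
    s=manip.observe(); R=Rn.from_quat(s['orientation']).as_matrix(); g=s['tool_pos']-19*R[:,2]
    R0=Rn.from_quat([-0.081,0.997,-0.002,-0.003]).as_matrix(); g0=np.array([586.7,-117.9,149.3])-19*R0[:,2]
    d=g-g0; print('grasp pt',g.round(2),'travel',np.hypot(*d[:2]).round(2),'lift',d[2].round(2))
E
python3 -c "
from h import *
rel([586.7,-117.9,149.3]);trav()"
```

```text
t 16.18 pos [558.7  40.6 154. ] F [ 0.21 -5.91 -6.21] yaw y 1.7313 gap 13.4
rel [  -2.4 -160.8    8.3]
grasp pt [558.84  41.04 172.95] travel 161.3 lift 4.65
```

Call:
{"method": "drive_tool", "body": {
  "translation": [
    [0,2,1.5],
    [0,1,1.5],
    [0,0,0]
  ],
  "spin": [0,0,0]
}}

```text
t: 16.55
tool_pos: [558.6, 41.3, 152.2]
orientation: [-0.08, 0.997, -0.014, -0.004]
force: [1.2, -3.7, -6.8]
finger_gap: 13.4
```

```bash
python3 -c "
from h import *
rel([586.7,-117.9,149.3]);trav()"
```

```text
t 16.55 pos [558.6  41.3 152.2] F [ 1.23 -3.72 -6.77] yaw y 1.7305 gap 13.4
rel [  -2.5 -161.5    7.1]
grasp pt [558.69  41.82 171.18] travel 162.09 lift 2.88
```

Call:
{"method": "drive_tool", "body": {
  "translation": [
    [0,0.5,1.5],
    [0,0.5,1.5],
    [0,0,0]
  ],
  "spin": [0,0,0]
}}

```text
t: 16.92
tool_pos: [558.6, 41.3, 150.3]
orientation: [-0.079, 0.997, -0.014, -0.004]
force: [2.4, -5.4, -6.4]
finger_gap: 13.4
```

```bash
python3 -c "
from h import *
rel([586.7,-117.9,149.3]);trav(); snap('wrist','w16')"
```

```text
t 16.93 pos [558.6  41.3 150.3] F [ 2.43 -5.38 -6.44] yaw y 1.73 gap 13.4
rel [  -2.6 -161.5    5.4]
grasp pt [558.7   41.85 169.3 ] travel 162.11 lift 1.0
```

View pics/w16.png

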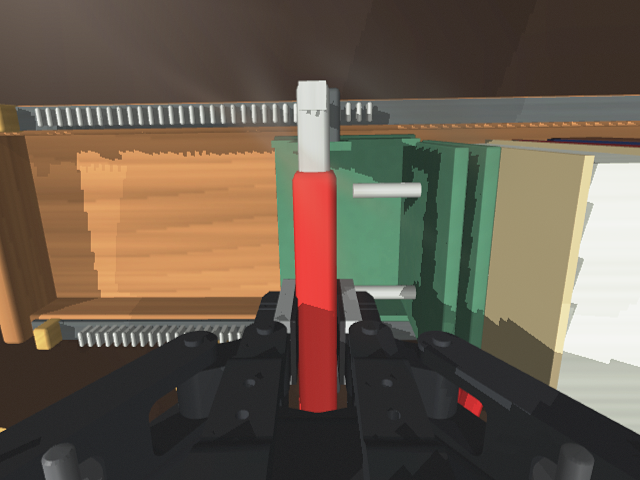

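Call:
{"method": "drive_tool", "body": {
  "translation": [
    [0,0,1],
    [0,0,0.5],
    [0,0,0]
  ],
  "spin": [0,0,0]
}}

```text
t: 17.35
tool_pos: [558.6, 41.3, 149.6]
orientation: [-0.079, 0.997, -0.014, -0.004]
force: [0.9, -5.4, -4.3]
finger_gap: 13.0
```

```bash
python3 -c "
from h import *
rel([586.7,-117.9,149.3]);trav()"
```

```text
t 17.35 pos [558.6  41.3 149.6] F [ 0.94 -5.44 -4.28] yaw y 1.7298 gap 13.0
rel [  -2.6 -161.6    4.7]
grasp pt [558.72  41.87 168.58] travel 162.13 lift 0.28
```

Bar seated (lift ≈ 0.3 mm, travel 162.1 mm = 27 notches). Releasing.

Call:
{"method": "drive_tool", "body": {
  "translation": [
    [0,0,0],
    [0,0,0],
    [0,0,0],
    [0,0,0]
  ],
  "spin": [0,0,0,0],
  "hand": 55
}}

```text
t: 17.85
tool_pos: [560.3, 44.5, 152.4]
orientation: [-0.079, 0.997, -0.012, -0.002]
force: [0.0, -0.9, -0.6]
finger_gap: 47.3
```

```bash
python3 -c "
from h import *
rel([586.7,-117.9,149.3]);snap('wrist','w17')"
```

```text
t 17.85 pos [560.3  44.5 152.4] F [ 0.04 -0.91 -0.61] yaw y 1.7282 gap 47.3
rel [  -0.7 -164.4    6.8]
```

View pics/w17.png

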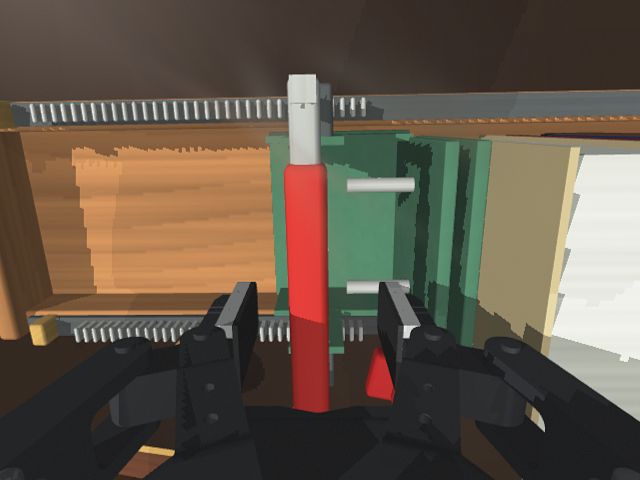

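Call:
{"method": "drive_tool", "body": {
  "translation": [
    [0,-2,-10],
    [0,0,-20],
    [0,0,-30],
    [0,0,-30],
    [0,0,0],
    [0,0,0]
  ],
  "spin": [0,0,0,0,0,0]
}}

```text
t: 18.65
tool_pos: [560.7, 44.2, 246.6]
orientation: [-0.078, 0.997, -0.011, -0.002]
force: [0.2, -0.4, -1.3]
finger_gap: 47.1
```

Call:
{"method": "drive_tool", "body": {
  "translation": [
    [0,-40,-10],
    [0,-40,0],
    [0,-40,0],
    [0,-20,0],
    [0,0,0],
    [0,0,0]
  ],
  "spin": [0,0,0,0,0,0]
}}

```text
t: 19.4
tool_pos: [579.0, -94.6, 251.0]
orientation: [-0.079, 0.997, -0.008, -0.008]
force: [-0.4, 1.1, 0.5]
finger_gap: 46.7
```

```bash
python3 -c "
from h import *
rel([586.7,-117.9,149.3]);snap('wrist','w18');snap('scene','s18');snap('top','t18'); crop('s18','s18c',250,220,200,150,4);crop('t18','t18c',230,140,170,100,4.6)"
```

```text
t 19.4 pos [579.  -94.6 251. ] F [-0.4   1.06  0.51] yaw y 1.7298 gap 46.7
rel [ -5.7 -22.7 101.9]
```

View pics/w18.png

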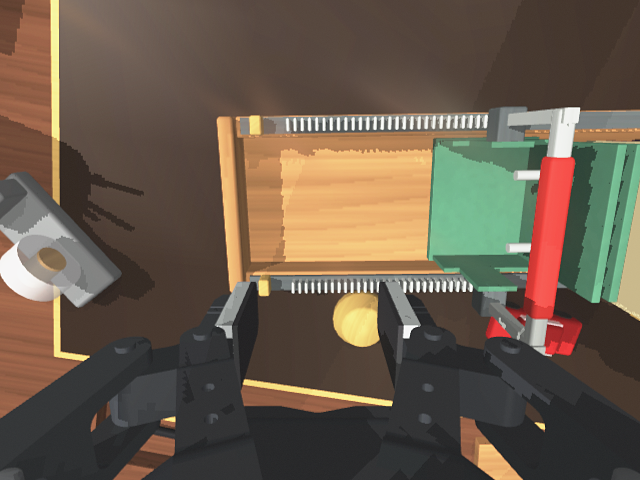

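View pics/s18c.png

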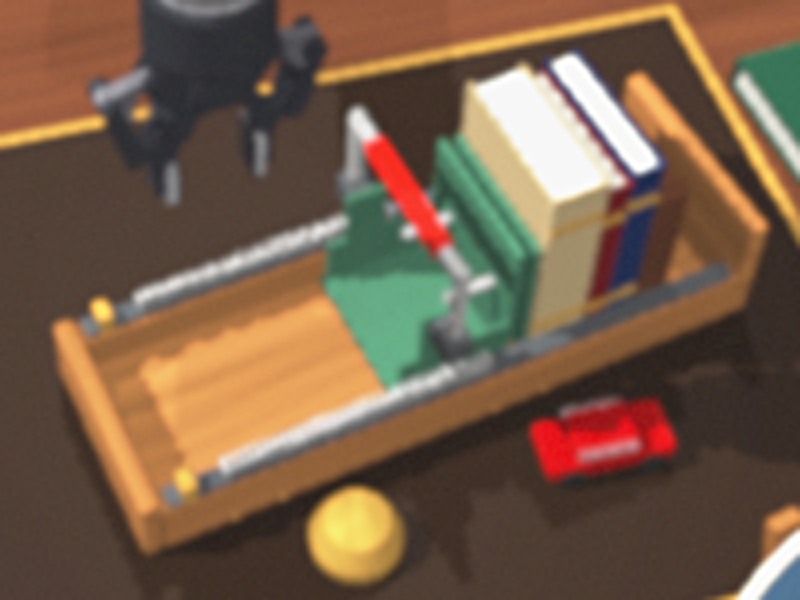

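View pics/t18c.png

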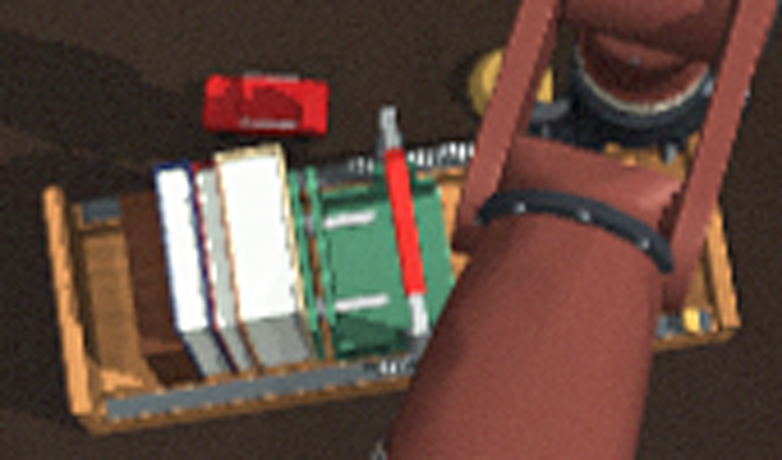

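```bash
python3 - <<'E'
from h import *
def ends(fn,x0,y0,x1,y1):
    im=cv2.imread('pics/'+fn+'.png').astype(int); B,G,R=im[...,0],im[...,1],im[...,2]
    m=((R>170)&(G<90)&(B<90)); mm=np.zeros_like(m); mm[y0:y1,x0:x1]=m[y0:y1,x0:x1]
    vs,us=np.nonzero(mm); return np.c_[us,vs].mean(0),len(us)
a,n=ends('s18',335,250,370,290); b,m=ends('t18',310,165,330,210); print(a,n,b,m)
x,r=tri([('scene0',*a),('top0',*b)]); print(x,r, np.hypot(*(x-np.array([583.05,-118.71,167.3]))[:2]))
# upright check: vertical book edges (near cream right spine edge) in scene: top (607,190) bottom (588,315) etc.
for n,(x1,y1,x2,y2) in {'cream':(545,226,530,333),'blue':(660,180,637,290)}.items():
    p=atz('s18',250+x1/4,220+y1/4,14+(172 if n=='cream' else 168)); q=atz('s18',250+x2/4,220+y2/4,20 if 0 else 63)
    print(n,p,q)
E
```

```text
[350.91666667 267.421875  ] 192 [317.424 187.52 ] 125
[554.30767802  39.47001366 169.12704057] [np.float64(0.6806954776920355), np.float64(0.6806954776919478)] 160.77013961947364
cream [617.56731845 109.95143353 186.        ] [614.04933825 114.94119243  63.        ]
blue [598.85510138 195.86561323 182.        ] [599.62820852 198.53790624  63.        ]
```

```bash
python3 - <<'E'
from h import *
im=[]
for n,x,y in [('w2',300,170),('w3',323,171),('w17',306,165),('w18',559,158),('w1',303,210)]:
    c=cv2.imread('pics/%s.png'%n)[y-25:y+35,x-40:x+40]; im.append(cv2.resize(c,None,fx=3.3,fy=3.3,interpolation=cv2.INTER_CUBIC))
b=np.zeros_like(im[0]); cv2.imwrite('pics/cmp3.png',np.vstack([np.hstack(im[:3]),np.hstack(im[3:]+[b])]))
E
```

```text
(no output)
```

View pics/cmp3.png

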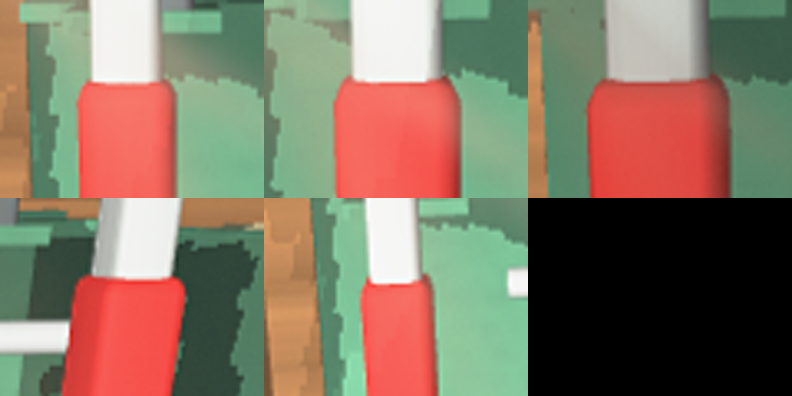

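```bash
python3 - <<'E'
from h import *
print(tri([('w2',297.9,169.8),('w3',323,169.9),('w1',302.4,210.5)]))
print(tri([('w17',305.2,164.2),('w18',561.4,157.2)]))
E
```

```text
(array([ 534.16051806, -125.91878527,  171.8812216 ]), [np.float64(0.1166525505304452), np.float64(0.1296367175758039), np.float64(0.04445790018323628)])
(array([506.54765268,  32.57099221, 168.69350523]), [np.float64(0.019274417106773627), np.float64(0.019274417106693375)])
```

```bash
python3 -c "
from h import *
workorder.finish_job(); rel([0,0,0])"
```

```text
the job is handed in; nothing more can be done
the job is handed in; nothing more can be done
```

I held the release bar up about 10 mm and slid the follower along until the books stood upright and its plate was pressed in about half-way. I then let the bar down into the notch 27 teeth (162 mm) from its start, let go, and backed the arm off. The job was handed in about 19.5 s into the 58 s allowed.

**Last checks before hand-in:**
- **Bar:** while still gripped it sat within 0.3 mm of its starting height, so it is down in a notch. Camera measurements after release scatter around that: one about 2 mm higher, one about 3 mm lower, which I take as measurement error.
- **Follower travel:** 162.1 mm by the arm and about 161 mm by the cameras. The difference fits the 1 mm play in the notch.
- **Plate:** about 5.5–6 mm pressed in, read from the wrist pictures, so an estimated 6–7 N on the cream book. The wrist force just before release was about 5.4 N, somewhat lower than that. I have no direct reading of the force on the book.
- **Books:** in the pictures all three stand upright, flush between the plate and the end block. A rough check of the cream and blue edges agreed, to about 2 degrees.
- **Rest of the desk:** the paperweight and model car are where they were. I did not measure the other items, but nothing came near them.
- **Arm:** it stands clear above the rack and touches nothing.

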